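Cover the soil tin and hold the storage box open

TASK

Put the loose aluminium cover on the open soil tin so that it sits seated and level, and let go of it, leaving the tin standing where it is. Then raise the lid of the moist-storage box to 45 degrees and keep holding it there, still and by the robot alone, so that a colleague can put the tin in: the program finishes while holding the lid, which would fall shut if let go. Leave the jar and the brass weight alone.

Things in the scene. Friction and masses are not known exactly. Their poses are not given: they have to be found in the camera images.
- soil_tin: open round aluminium tin with brown soil in it, about 62 mm across and 41 mm high, free on the worktop; 0.16 kg. Origin: centre of its underside, z up; the rim is 41 mm above the origin. Clear mouth about 50 mm across.
- cover: loose round aluminium cover for the soil tin, lying knob up on the worktop; about 0.06 kg. Origin: centre of its underside, z up through the knob. From the origin up: a tapered plug (40 mm across at the bottom, 45 mm at the top, 6 mm high) that goes into the tin's mouth, a flange 70 mm across from 6 to 9 mm that rests on the rim, and a round black knob from 9 to 36 mm (15 mm across, widening to 18 mm above 28 mm). Seated, its origin is 35 mm above the tin's origin.
- chest: moist-storage box: grey plastic box with a blue hinged lid, 140 mm (x) by 180 mm (y), rim 100 mm high, fixed to the worktop. Origin: centre of its underside; x points from the front (the tab's side, towards the robot) to the hinge at the back, y along the hinge, z up. One open tin stands inside it.
- box_lid (a joint): hinge of the blue lid, in rad: 0 is shut and level, it grows as the lid's front rises, 0.785 is 45 degrees; range 0 to 1.9. No stay and no spring: the lid (about 0.3 kg) falls shut by its weight. The axis is the chest's y axis through lid_hinge.
- lid_hinge (a point): point on the hinge axis of the lid, midway along it: 75.5 mm behind the chest's origin along its x and 103 mm above it. Its axes are those of the chest.
- lid_tab (a point): grip point in the middle of the black tab that stands out flat from the middle of the lid's front edge, 181 mm from the hinge axis and level with it when shut (103 mm above the worktop). The tab is 26 mm wide (chest y), 12 mm thick and stands out 57 mm in front of the lid; this point is 28 mm in front of the lid's edge, with free space under and on both sides of the tab. Its axes turn with the lid (x towards the hinge, y across the tab).
- jar: clear sample jar with a screw lid and soil in it, 62 mm across, 78 mm high, bystander. Origin: centre of its underside.
- brass_weight: brass calibration weight with a knob, 38 mm across, 52 mm high, bystander. Origin: centre of its underside.

How it is judged:
On the way, in this order (a step that is already met when the one before it is completed fails the run):
1. the cover sits seated and level on the soil tin and is let go (horizontal distance between cover and soil_tin below 0.007 m and z of cover in the frame of soil_tin between 0.031 and 0.038 m and angle between the z axis of cover and the z axis of soil_tin, either way round below 0.06 rad and angle between soil_tin's own z axis and vertical below 0.06 rad and contact force between cover and the fingers below 0.1 N and height (world z) of soil_tin below 0.008 m), for 0.3 s.
2. the lid is held still at 45 degrees, give or take 7.5 degrees (value of joint box_lid between 0.654 and 0.916 rad and velocity of joint box_lid between -0.05 and 0.05 rad/s and (contact force between chest and the fingers above 0.3 N or contact force between chest and the arm above 0.3 N) and contact force between chest and soil_tin below 0.1 N and contact force between chest and cover below 0.1 N and contact force between chest and jar below 0.1 N and contact force between chest and brass_weight below 0.1 N), for 0.3 s.
At the end, for the whole second after the job is handed in: The robot alone holds the lid still (under 0.05 rad/s) at 45 +- 7.5 degrees. The cover, let go, is within 7 mm of the tin's centre, level with it within 0.06 rad, its underside 31 to 38 mm above the tin's. The tin is upright within 0.06 rad, within 40 mm of its start; bystanders within 30 mm (all of step 1 and all of step 2); the arm keeps its last pose, push and grip.
It fails at once if the sample jar is moved by more than 30 mm (distance of jar from where it was at the start of the episode above 0.03 m).
It fails at once if the brass weight is moved by more than 30 mm (distance of brass_weight from where it was at the start of the episode above 0.03 m).
It fails at once if the soil tin is tipped by more than 20 degrees (angle between soil_tin's own z axis and vertical above 0.35 rad).
It fails at once if the soil tin is moved by more than 40 mm (distance of soil_tin from where it was at the start of the episode above 0.04 m).
It also fails if it takes over 45 s, if anything falls off the work surface, if the arm or the gripper's body presses on something with over 40 N, if the wrist force passes 120 N, or if a joint passes its speed limit or range.

ROBOT

A 6-joint arm with a two-finger parallel gripper is mounted at the origin on a cart in front of the work surface, level with it; the furniture and walls round the work are solid. World frame = base frame: x ahead of the robot, y to its left, z up, the work surface at z = 0. Lengths are in m, angles in rad, forces in N, time in s.
With the tool pointing down it reaches from about 0.4 to 0.825 m from the base axis. Payload 7 kg.
Tool frame: the origin (TCP) lies at the very end of the fingers, on their centre line; the grasp point (between the pads) lies ctrl.hold_point_z behind it (ctrl.hold_point_z is the distance from the TCP to the grasp point, in m); x points along the fingers, z is the direction in which the jaws open and shut, and the axes are right-handed (so a half turn about x gives the same grasp; the last joint's range is limited). The gripper opens to 88 mm and grips with 3 to 60 N. Pads are 19 mm wide; open, the fingers measure 130 mm over their backs; the gripper's body (78 mm by 193 mm) begins 47 mm behind the grasp point.
Start: joints at [1.442, 0.359, 0.012, 0, -1.224, -0.288], TCP at [0.273, 0.617, 0.227] pointing down, gripper open.
Joint ranges: [-3.07, 3.07], [-1.43, 2.12], [-1.02, 1.25], [-3.03, 1.67], [-3.05, -0], [-3.03, 3.03]. Speed limits (rad/s): [2.39, 2.39, 3.01, 3.14, 3.14, 3.14].

INTERFACE

Orientations are given as [roll, pitch, yaw] about the fixed x, y, z axes, in that order (R = Rz(yaw) Ry(pitch) Rx(roll)).
In Python, from bench import ctrl, optics gives the robot as it stands.
- The arm moves only by the tool send_rows, never from a script. Its argument "motion" is a list of rows, each a list of 4 numbers: the shift along the world's x, y, z in cm, then the turn about the world's z in rad. A call has 1 to 20 rows; each row is the pose to reach, as a shift and turn from the pose measured when the call began; what a row does not reach only later rows make up. A row lasts 1/12 s, in which the tool goes at most 41.7 mm and 7.16 degrees, less where a joint would pass 70% of its speed; a pose out of reach is approached as far as the arm can. A call with a gripper value outside its range is refused whole. "fingers" is the closure, from -1 (fully open) to 1 (shut), so that 0 is half open, set as the call begins (left out, the last holds). The fingers move at their own pace and stop on an object; "force" is the grip in N (left out, the last holds). Time passes only in rows, so rows that repeat a pose let the fingers close. It gives the time, the measured TCP pose, the force and the opening at its end, in the units of the state.
- ctrl.get_state(): the state, without advancing time (a new reading comes with each control period).
- optics.grab_frame(name): name is "scene" or "top" or "wrist"; returns a dict with "frame" (400x640x3 uint8, red, green, blue), "camera_matrix" (3x3 intrinsics, pixels), "k1" (the pictures are not rectified: a ray, as slopes to the right and down, at radius r is drawn at 1 + k1 r^2 times it, then the intrinsics apply), "world_from_camera" (4x4, takes a point from camera to world coordinates). Camera axes: x right, y up, looking along -z (the intrinsics and any distortion apply to the point x, -y, -z); pixel columns grow to the right and rows downward; lengths in m; the calibration is good to about 2 mm. A picture is of the moment at which its call begins. There is no depth.
- ctrl.sign_off(): hands the job in, once; it reports no verdict.
The state is a dict: "clock": time; "joint_pos": joint angles; "qvel": joint speeds; "effort": joint torques, N m; "tcp_pos": TCP position; "ee_rot": TCP orientation; "ft_force": force on the tool from outside, world axes, zero at the start; "torque": the same for the moment, N m; "grip_width": opening from 0.0 (shut) to 1.0 (fully open).
Only numpy, scipy, OpenCV 4.12 (cv2) and the standard library are available. Lean on these libraries where they do the work, as an engineer would, in place of code of your own. Each camera call takes 0.05 s, during which the arm holds its last target. There are 200 camera calls.

## Working session

There is one attempt and no reset: what is moved stays moved. The work goes in short steps, Python scripts to look and compute and a tool call to move; the robot and the scene stay as the last step left them, time stands still between calls to the robot, and variables do not carry over. Pictures are saved under pics/ and viewed, about 8 in all and at most 12, crops included, and the job is handed in when it is done.

Besides the shell and the picture viewer there is one more tool, called in YAML: its name, and indented under it one key for each argument. send_rows: Moves the arm, as the interface text tells. Its arguments: {"type":"object","properties":{"motion":{"type":"array","items":{"type":"array","items":{"type":"number"}}},"fingers":{"type":"number"},"force":{"type":"number"}},"required":["motion"]}

```bash
mkdir -p pics; ls; cat > h.py <<'E'
import numpy as np, cv2
from bench import ctrl, optics
def grab(n,save=None):
    f=optics.grab_frame(n)
    if save: cv2.imwrite('pics/'+save,cv2.cvtColor(f['frame'],cv2.COLOR_RGB2BGR))
    return f
def ray(f,u,v):
    K=np.array(f['camera_matrix']);T=np.array(f['world_from_camera'])
    xd=(u-K[0,2])/K[0,0];yd=(v-K[1,2])/K[1,1]
    x,y=xd,yd
    for _ in range(20):
        s=1+f['k1']*(x*x+y*y);x,y=xd/s,yd/s
    return T[:3,3],T[:3,:3]@np.array([x,-y,-1.])
def onz(f,u,v,z):
    o,d=ray(f,u,v);return o+d*(z-o[2])/d[2]
def proj(f,p):
    K=np.array(f['camera_matrix']);T=np.array(f['world_from_camera'])
    q=T[:3,:3].T@(np.array(p)-T[:3,3]);x,y=q[0]/-q[2],-q[1]/-q[2]
    s=1+f['k1']*(x*x+y*y);return K[0,0]*x*s+K[0,2],K[1,1]*y*s+K[1,2]
E
python3 - <<'E'
from h import *
print(ctrl.get_state(),ctrl.hold_point_z)
for n in('scene','top','wrist'):
    f=grab(n,n+'0.png');print(n,np.round(f['world_from_camera'],3).tolist(),f['k1'],f['camera_matrix'])
a=cv2.imread('pics/top0.png');b=cv2.imread('pics/scene0.png')
E
```

```text
pics
{'clock': 0.0, 'joint_pos': array([ 1.44206529e+00,  3.59369628e-01,  1.10680042e-02, -3.10158574e-04,
       -1.22408175e+00, -2.88097872e-01]), 'qvel': array([-0.0003209 , -0.00235985,  0.00077067,  0.00012835,  0.0007288 ,
       -0.00027173]), 'effort': array([ 1.20999443e-04, -5.82718849e+01,  2.93053758e+01,  6.99712381e+00,
        7.01902361e-03, -1.49023922e-04]), 'tcp_pos': array([0.27312621, 0.61675599, 0.22564502]), 'ee_rot': array([ 0.10642889,  1.56918271, -1.88130197]), 'ft_force': array([0.8048858 , 0.40946224, 0.18336805]), 'torque': array([-0.02593808, -0.00113631, -0.0156303 ]), 'grip_width': 0.9978269341809244} 0.0188
scene [[0.519, 0.673, -0.526, 0.022], [-0.855, 0.4, -0.331, -0.037], [-0.012, 0.622, 0.783, 0.75], [0.0, 0.0, 0.0, 1.0]] -0.039968450001694154 [[394.51425917   0.         319.92912827]
 [  0.         394.51425917 199.77185234]
 [  0.           0.           1.        ]]
top [[-0.084, 0.973, -0.215, 0.28], [-0.996, -0.083, 0.015, 0.274], [-0.004, 0.216, 0.976, 1.009], [0.0, 0.0, 0.0, 1.0]] -0.0729145806959075 [[369.12816274   0.         323.26198615]
 [  0.         369.12816274 198.63393971]
 [  0.           0.           1.        ]]
wrist [[-0.406, 0.874, 0.266, 0.346], [-0.914, -0.388, -0.117, 0.585], [0.001, -0.291, 0.957, 0.384], [0.0, 0.0, 0.0, 1.0]] -0.03649599839602225 [[317.62119886   0.         321.9639448 ]
 [  0.         317.62119886 203.21387702]
 [  0.           0.           1.        ]]
```

View pics/top0.png

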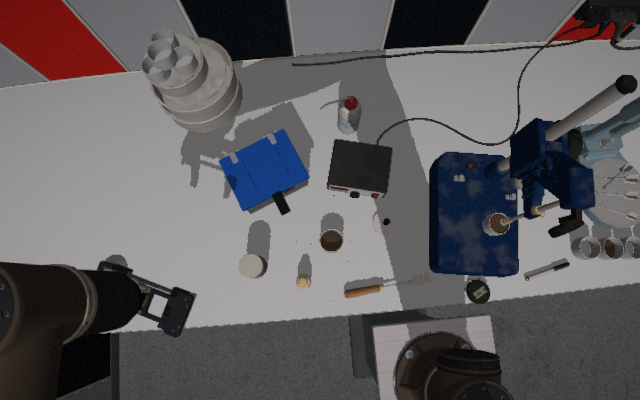

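View pics/scene0.png

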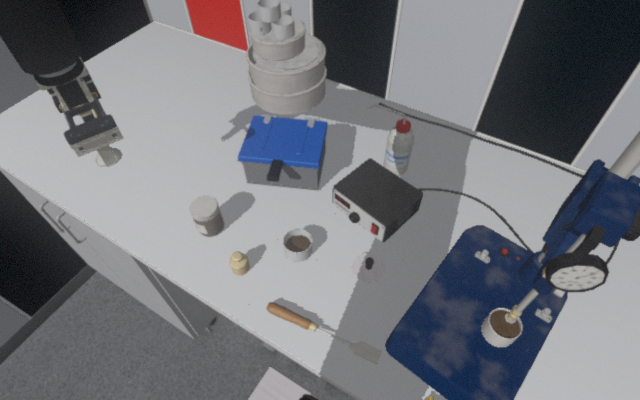

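Top view: tin (331,240), cover with its black knob (386,221), chest tab (282,203), jar (252,265), weight (304,282). Scene view: tin (298,243), knob (369,263), tab (275,170).

```bash
cat > m.py <<'E'
from h import *
def blobs(f,mask,roi,amin=8):
    m=np.zeros_like(mask);x0,y0,x1,y1=roi;m[y0:y1,x0:x1]=mask[y0:y1,x0:x1]
    n,l,s,c=cv2.connectedComponentsWithStats(m.astype(np.uint8))
    return [(s[i,4],*np.round(c[i],1),s[i,:4].tolist()) for i in range(1,n) if s[i,4]>=amin],l
def tri(f1,p1,f2,p2):
    o1,d1=ray(f1,*p1);o2,d2=ray(f2,*p2)
    A=np.stack([d1,-d2],1);t=np.linalg.lstsq(A,o2-o1,rcond=None)[0]
    a,b=o1+t[0]*d1,o2+t[1]*d2;return (a+b)/2,np.linalg.norm(a-b)
E
python3 - <<'E'
from m import *
F={n:grab(n) for n in('top','scene')}
R={'top':dict(tin=(310,220,350,262),knob=(365,205,400,235),tab=(268,188,295,218),lid=(205,120,320,220)),
'scene':dict(tin=(275,222,322,268),knob=(350,250,390,285),tab=(262,155,288,185),lid=(230,110,335,185))}
for n,f in F.items():
    im=f['frame'].astype(int);r,g,b=im[...,0],im[...,1],im[...,2]
    M=dict(tin=(r>b+12)&(r<150),knob=im.max(2)<60,tab=im.max(2)<60,lid=(b>r+60)&(b>g+40))
    for k in M:
        bl,l=blobs(f,M[k],R[n][k],15);bl.sort(key=lambda t:-t[0]);print(n,k,bl[:2])
        zs=dict(tin=.03,knob=.033,tab=.109,lid=.109)[k]
        print('   ',np.round(onz(f,bl[0][1],bl[0][2],zs),4))
        if k in('lid',):
            i=l[int(bl[0][2]),int(bl[0][1])];
            c,_=cv2.findContours((l==i).astype(np.uint8),0,2);c=max(c,key=cv2.contourArea)
            q=cv2.approxPolyDP(cv2.convexHull(c),5,True)[:,0]
            print(q.tolist(),[np.round(onz(f,*p,.109),3).tolist() for p in q])
    cv2.imwrite(f'pics/crop_{n}.png',cv2.resize(cv2.cvtColor(f['frame'],4)[(195,215)[n!='top']:(300,290)[n!='top'],230:410],None,fx=4,fy=4))
E
```

```text
top tin [(np.int32(333), np.float64(330.8), np.float64(240.5), [321, 231, 21, 20])]
    [0.3807 0.2493 0.03  ]
top knob [(np.int32(37), np.float64(386.0), np.float64(221.2), [383, 218, 7, 7])]
    [0.4192 0.0975 0.033 ]
top tab [(np.int32(247), np.float64(281.2), np.float64(201.1), [272, 188, 22, 27])]
    [0.481  0.3661 0.109 ]
top lid [(np.int32(3955), np.float64(263.6), np.float64(169.9), [219, 129, 90, 82])]
    [0.566  0.4061 0.109 ]
[[282, 129], [308, 177], [243, 210], [219, 161]] [[0.673, 0.353, 0.109], [0.538, 0.295, 0.109], [0.466, 0.463, 0.109], [0.6, 0.52, 0.109]]
scene tin [(np.int32(178), np.float64(300.5), np.float64(241.9), [291, 236, 19, 14])]
    [0.3855 0.2435 0.03  ]
scene knob [(np.int32(54), np.float64(368.9), np.float64(262.8), [366, 258, 7, 11])]
    [0.4137 0.0937 0.033 ]
scene tab [(np.int32(78), np.float64(276.0), np.float64(168.0), [270, 161, 12, 16])]
    [0.4798 0.365  0.109 ]
scene lid [(np.int32(3443), np.float64(284.0), np.float64(142.0), [238, 116, 89, 52])]
    [0.5578 0.3972 0.109 ]
[[253, 116], [326, 122], [318, 167], [239, 160]] [[0.596, 0.518, 0.109], [0.669, 0.348, 0.109], [0.53, 0.286, 0.109], [0.457, 0.452, 0.109]]
```

View pics/crop_top.png

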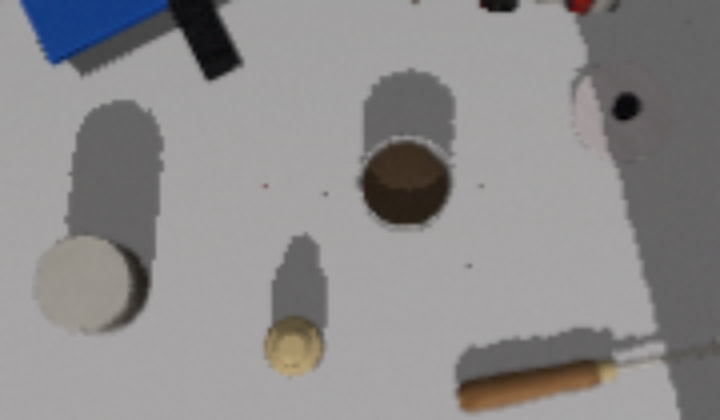

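The crop shows the tin's soil disc, the black knob on the cover in the shade edge, and clear space around both. Both views agree to about 6 mm. Now the tool's yaw, for planning the approach.

```bash
python3 - <<'E'
from h import *
from scipy.spatial.transform import Rotation as R
s=ctrl.get_state()
print(R.from_euler('xyz',s['ee_rot']).as_matrix().round(3), s['tcp_pos'])
f=grab('top')
for u,v in((328,195),(388,195),(332,140)):print(onz(f,u,v,0.0),onz(f,u,v,.06))
E
```

```text
[[-0.     0.914 -0.405]
 [-0.001 -0.405 -0.914]
 [-1.     0.     0.001]] [0.27319023 0.61702618 0.22615253]
[0.51167329 0.24509176 0.        ] [0.49790416 0.24683357 0.06      ]
[0.49740721 0.07701402 0.        ] [0.48448611 0.08874706 0.06      ]
[0.67420838 0.21925348 0.        ] [0.6507775  0.22253123 0.06      ]
```

send_rows:
  motion:
    - [0.5, -2, 0, 0]
    - [1.5, -5, 0, 0]
    - [2.5, -8.5, 0, 0.05]
    - [3.4, -12, 0, 0.1]
    - [4.3, -15.5, 0, 0.15]
    - [5.3, -19, 0, 0.2]
    - [6.2, -22.5, 0, 0.25]
    - [7.2, -26, 0, 0.3]
    - [8.2, -29.5, 0, 0.35]
    - [9.2, -33, 0, 0.4]
    - [10.2, -36.5, 0, 0.42]
    - [11.2, -40, 0, 0.42]
    - [12.2, -43.5, -1, 0.42]
    - [13.2, -47, -2, 0.42]
    - [14, -50, -3, 0.42]
    - [14.4, -51.8, -4, 0.42]
    - [14.4, -52.1, -4.5, 0.42]
    - [14.4, -52.1, -5, 0.42]
    - [14.4, -52.1, -5, 0.42]
    - [14.4, -52.1, -5, 0.42]
  fingers: 0.1
  force: 20

```text
clock: 1.97
tcp_pos: [0.4174, 0.0968, 0.1764]
ee_rot: [0.553, 1.57, -1.014]
ft_force: [0.1, 0.6, 0.1]
grip_width: 0.451
```

```bash
python3 - <<'E'
from m import *
s=ctrl.get_state();print(s['tcp_pos'],s['ee_rot'])
f=grab('wrist','w1.png')
for n,p in dict(knobtop=(.417,.096,.036),tin=(.383,.246,.041),tab=(.476,.368,.109)).items():print(n,proj(f,p))
E
```

```text
[0.41735879 0.09675927 0.17643157] [ 0.55341527  1.57019299 -1.01355748]
knobtop (np.float64(322.4559237767036), np.float64(192.55128220904007))
tin (np.float64(172.09325295322228), np.float64(226.43768974951138))
tab (np.float64(-44.2049360708005), np.float64(140.61717581212775))
```

View pics/w1.png

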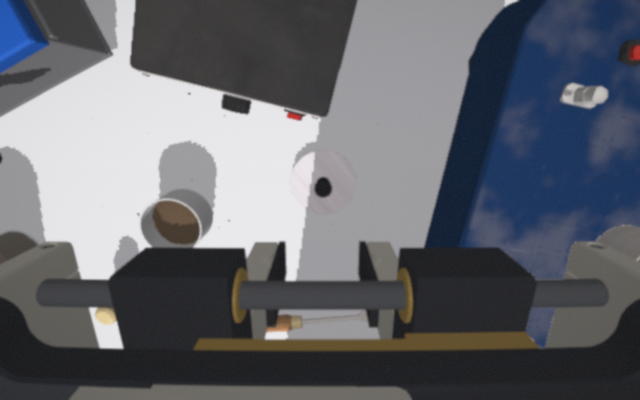

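Wrist view: knob at (323,187) with the flange disc around it, tin at (172,223), measuring both now.

```bash
python3 - <<'E'
from m import *
f=grab('wrist');im=f['frame'].astype(int);r,g,b=im[...,0],im[...,1],im[...,2]
bl,l=blobs(f,im.max(2)<60,(300,165,345,210));print('knob',bl)
k=max(bl,key=lambda t:t[0]);print([onz(f,k[1],k[2],z).round(4) for z in(.03,.036)])
# pale pink flange: saturation
c=im.max(2)-im.min(2)
a=f['frame'][130:270,120:380]
cv2.imwrite('pics/w2.png',cv2.resize(cv2.cvtColor(a,4),None,fx=3,fy=3,interpolation=cv2.INTER_CUBIC))
bl,l=blobs(f,(r>b+12)&(r<150),(140,180,215,255));print('soil',bl,[onz(f,bl[0][1],bl[0][2],z).round(4) for z in(.025,.03)])
E
```

```text
knob [(np.int32(215), np.float64(323.0), np.float64(187.1), [316, 178, 15, 18])]
[array([0.4211, 0.0957, 0.03  ]), array([0.4226, 0.0958, 0.036 ])]
soil [(np.int32(1545), np.float64(175.7), np.float64(222.3), [153, 201, 46, 44])] [array([0.3815, 0.25  , 0.025 ]), array([0.3833, 0.2475, 0.03  ])]
```

View pics/w2.png

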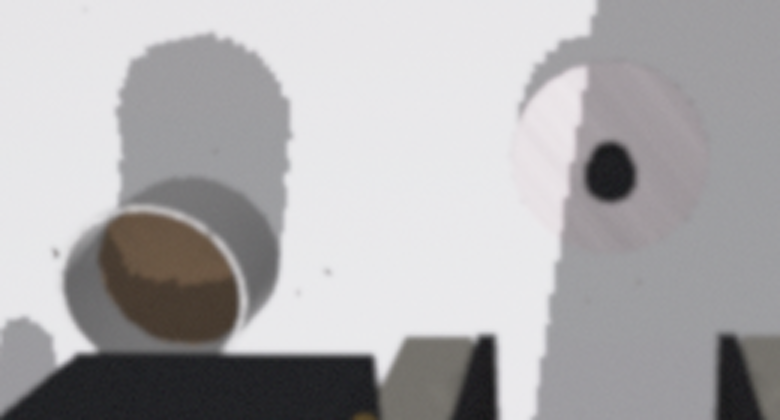

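send_rows:
  motion:
    - [0.2, -0.1, -1, 0]
    - [0.4, -0.1, -3.5, 0]
    - [0.4, -0.1, -6, 0]
    - [0.4, -0.1, -8.5, 0]
    - [0.4, -0.1, -11, 0]
    - [0.4, -0.1, -13, 0]
    - [0.4, -0.1, -14.5, 0]
    - [0.4, -0.1, -15.5, 0]
    - [0.4, -0.1, -16.2, 0]
    - [0.4, -0.1, -16.2, 0]
    - [0.4, -0.1, -16.2, 0]
    - [0.4, -0.1, -16.2, 0]

```text
clock: 3.07
tcp_pos: [0.422, 0.0967, 0.0154]
ee_rot: [1.846, 1.569, 0.28]
ft_force: [-1.1, 0.7, 0.4]
grip_width: 0.447
```

send_rows:
  motion:
    - [0, 0, 0, 0]
    - [0, 0, 0, 0]
    - [0, 0, 0, 0]
    - [0, 0, 0, 0]
    - [0, 0, 0, 0]
    - [0, 0, 0, 0]
    - [0, 0, 0, 0]
    - [0, 0, 0, 0]
    - [0, 0, 0, 0]
    - [0, 0, 0, 0]
  fingers: 1
  force: 20

```text
clock: 3.9
tcp_pos: [0.4221, 0.0967, 0.0156]
ee_rot: [1.817, 1.569, 0.252]
ft_force: [-0.1, -2.2, 5.8]
grip_width: 0.188
```

send_rows:
  motion:
    - [0, 0, 1, 0]
    - [0, 0, 3, 0]
    - [0, 0, 5.5, 0]
    - [0, 0, 8.5, 0]
    - [0, 0, 11.5, 0]
    - [-0.3, 1, 13.5, 0]
    - [-0.8, 3, 15, 0]
    - [-1.6, 6, 16, 0]
    - [-2.4, 9, 16.4, 0]
    - [-3.2, 12, 16.4, 0]
    - [-3.8, 14.2, 16.4, 0]
    - [-4, 15.1, 16.4, 0]
    - [-4, 15.1, 16.4, 0]
    - [-4, 15.1, 16.4, 0]
    - [-4, 15.1, 16.4, 0]

```text
clock: 5.15
tcp_pos: [0.382, 0.2468, 0.1792]
ee_rot: [1.309, 1.569, -0.257]
ft_force: [-0.1, -0.8, -0.5]
grip_width: 0.189
```

```bash
python3 - <<'E'
from m import *
s=ctrl.get_state();print(s['tcp_pos'],s['ft_force'])
f=grab('wrist');im=f['frame'].astype(int);r,g,b=im[...,0],im[...,1],im[...,2]
u,v=map(int,proj(f,(.382,.248,.041)));print(u,v)
bl,l=blobs(f,(r>b+12)&(r<150),(u-60,v-60,u+60,v+60),50);print('soil',bl)
print([onz(f,bl[0][1],bl[0][2],z).round(4) for z in(.025,.03)])
g2=grab('scene')
A=cv2.resize(cv2.cvtColor(f['frame'][v-60:v+60,u-80:u+80],4),None,fx=5,fy=5,interpolation=cv2.INTER_CUBIC)
uu,vv=map(int,proj(g2,s['tcp_pos']));print('off',u-80,v-60,uu,vv)
cv2.imwrite('pics/w3.png',A)
B=cv2.resize(cv2.cvtColor(g2['frame'][vv-60:vv+60,uu-80:uu+80],4),None,fx=5,fy=5,interpolation=cv2.INTER_CUBIC)
cv2.imwrite('pics/s3.png',B)
E
```

```text
[0.38199894 0.24675743 0.17915465] [-0.13619846 -0.80513603 -0.54192561]
320 192
soil [(np.int32(1502), np.float64(319.9), np.float64(182.4), [293, 165, 54, 35])]
[array([0.3887, 0.2486, 0.025 ]), array([0.3899, 0.2486, 0.03  ])]
off 240 132 293 199
```

View pics/w3.png

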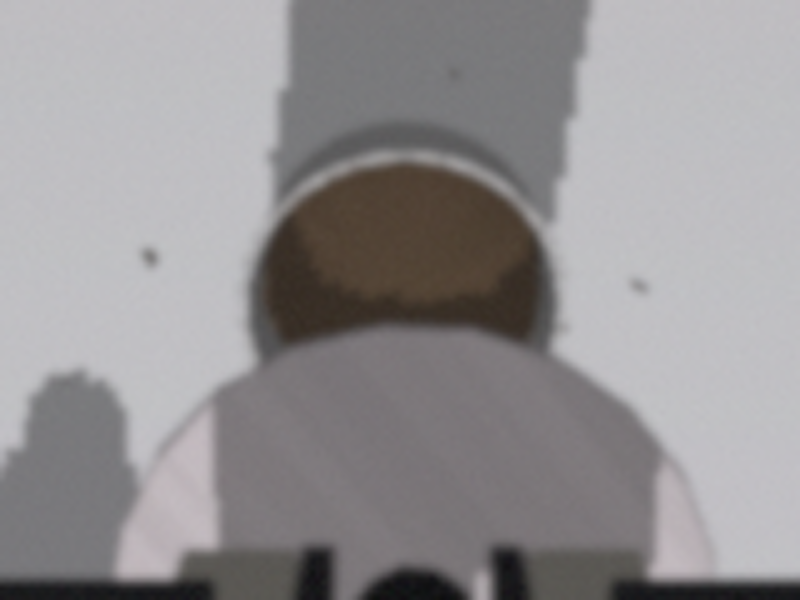

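View pics/s3.png

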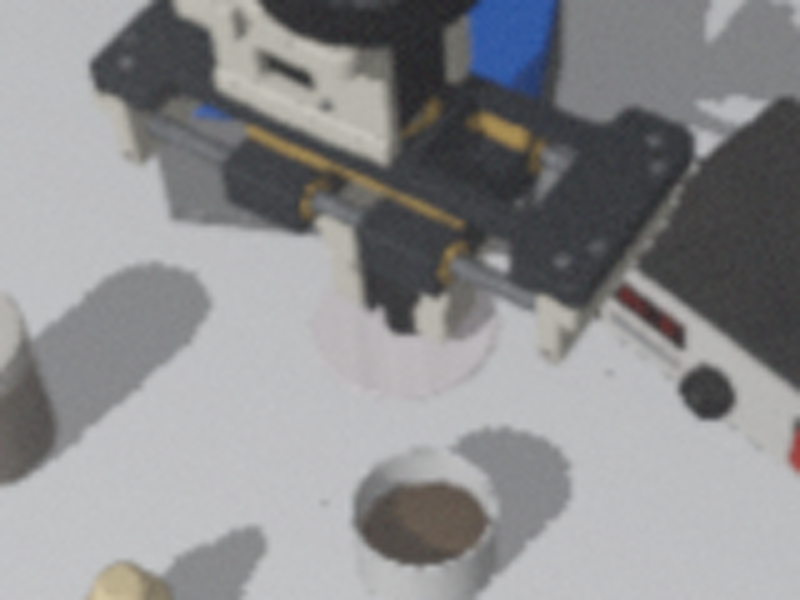

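Wrist crop: tin rim's far edge at (321.4,161.6) px, sides at 290 and 351 in row 193; the held cover's flange has its far edge at (322,197) and sides at 263.6 and 383 in row 247. Scene crop: cover held level.

```bash
python3 - <<'E'
from h import *
f=grab('wrist');s=ctrl.get_state();z=s['tcp_pos'][2];print(s['tcp_pos'])
for n,u,v,h in(('far rim',321.4,161.6,.041),('L',290,193,.041),('R',351,193,.041)):print(n,onz(f,u,v,h).round(4))
zf=z-.0156+.0085
for n,u,v in(('cfar',322,197),('cL',263.6,247),('cR',383,247)):print(n,onz(f,u,v,zf).round(4))
g=grab('top');im=g['frame'].astype(int);r,gg,b=im[...,0],im[...,1],im[...,2]
E
```

```text
[0.38228886 0.24675535 0.17945167]
far rim [0.4128 0.2471 0.041 ]
L [0.3821 0.2775 0.041 ]
R [0.3823 0.2184 0.041 ]
cfar [0.4151 0.2466 0.1724]
cL [0.3853 0.2798 0.1724]
cR [0.3856 0.2117 0.1724]
```

send_rows:
  motion:
    - [0.1, 0.2, -1, 0]
    - [0.1, 0.2, -3, 0]
    - [0.1, 0.2, -5.5, 0]
    - [0.1, 0.2, -8, 0]
    - [0.1, 0.2, -10, 0]
    - [0.1, 0.2, -11.2, 0]
    - [0.1, 0.2, -11.8, 0]
    - [0.1, 0.2, -12.1, 0]
    - [0.1, 0.2, -12.4, 0]
    - [0.1, 0.2, -12.6, 0]
    - [0.1, 0.2, -12.7, 0]
    - [0.1, 0.2, -12.7, 0]
    - [0.1, 0.2, -12.7, 0]

```text
clock: 6.43
tcp_pos: [0.3836, 0.2492, 0.053]
ee_rot: [2.029, 1.568, 0.463]
ft_force: [-0.1, 0.1, -1.2]
grip_width: 0.189
```

send_rows:
  motion:
    - [0, 0, -0.1, 0]
    - [0, 0, -0.2, 0]
    - [0, 0, -0.25, 0]
    - [0, 0, -0.25, 0]
    - [0, 0, -0.25, 0]

```text
clock: 6.85
tcp_pos: [0.3836, 0.2493, 0.0506]
ee_rot: [2.049, 1.568, 0.482]
ft_force: [0.7, -0.3, 0.8]
grip_width: 0.186
```

Height matches seating. Release, then lift.

send_rows:
  motion:
    - [0, 0, 0, 0]
    - [0, 0, 0, 0]
    - [0, 0, 0, 0]
    - [0, 0, 0, 0]
    - [0, 0, 0, 0]
    - [0, 0, 0, 0]
  fingers: 0.1

```text
clock: 7.35
tcp_pos: [0.3836, 0.2493, 0.0506]
ee_rot: [2.051, 1.568, 0.484]
ft_force: [-0.6, 0.6, 0.4]
grip_width: 0.447
```

send_rows:
  motion:
    - [0, 0, 1, 0]
    - [0, 0, 3, 0]
    - [0, 0, 6, 0]
    - [0, 0, 9, 0]
    - [0, 0, 12, 0]
    - [-1, 0, 14, 0]
    - [-2, 0, 15, 0]
    - [-2, 0, 15, 0]
    - [-2, 0, 15, 0]
    - [-2, 0, 15, 0]

```text
clock: 8.18
tcp_pos: [0.3631, 0.2489, 0.1996]
ee_rot: [1.788, 1.569, 0.222]
ft_force: [0.2, -0.3, -0.5]
grip_width: 0.45
```

```bash
python3 - <<'E'
from m import *
s=ctrl.get_state();print(s['tcp_pos'],s['ee_rot'],s['joint_pos'])
f=grab('wrist');g=grab('scene')
a=[]
for q in(f,g):
    u,v=map(int,proj(q,(.383,.249,.05)));v=max(v,50);print(u-70,v-50)
    a.append(cv2.resize(cv2.cvtColor(q['frame'][v-50:v+50,u-70:u+70],4),(560,400)if 0 else (400,286),interpolation=cv2.INTER_CUBIC))
    im=q['frame'].astype(int)
    bl,l=blobs(q,im.max(2)<60,(u-15,v-25,u+15,v+15));print(bl)
cv2.imwrite('pics/c4.png',np.hstack(a))
E
```

```text
[0.3630887  0.24886605 0.19956543] [1.78769544 1.56904505 0.22160312] [ 1.05294234 -0.01843126 -0.52010001  0.0014767  -1.06794787  0.52184711]
251 120
[(np.int32(233), np.float64(321.9), np.float64(174.1), [314, 165, 16, 19])]
227 186
[]
```

View pics/c4.png

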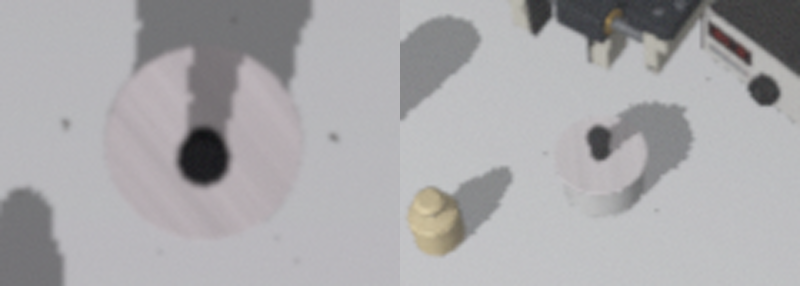

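The cover sits flush on the tin in both views, knob at (322,174) in the wrist picture. On to the tab.

send_rows:
  motion:
    - [0, 0, 1, 0]
    - [0.5, 0.5, 2.5, 0.05]
    - [1.5, 1.6, 4, 0.1]
    - [3, 3.2, 4.5, 0.16]
    - [5, 5.2, 4.5, 0.22]
    - [7, 7.4, 4.5, 0.28]
    - [9, 9.5, 4.5, 0.34]
    - [10.5, 11, 4.5, 0.39]
    - [11.3, 11.9, 4.5, 0.4]
    - [11.3, 11.9, 4.5, 0.4]
    - [11.3, 11.9, 4.5, 0.4]
    - [11.3, 11.9, 4.5, 0.4]
  fingers: -0.2

```text
clock: 9.28
tcp_pos: [0.476, 0.3672, 0.244]
ee_rot: [0.26, 1.57, -0.908]
ft_force: [-0.2, 0.2, -0.8]
grip_width: 0.601
```

```bash
python3 - <<'E'
from m import *
from scipy.spatial.transform import Rotation as R
s=ctrl.get_state();print(s['tcp_pos'],R.from_euler('xyz',s['ee_rot']).as_matrix()[:,2])
f=grab('wrist','w5.png');im=f['frame'].astype(int);r,g,b=im[...,0],im[...,1],im[...,2]
u,v=map(int,proj(f,(.476,.368,.109)));print(u,v)
bl,l=blobs(f,(im.max(2)<70),(u-60,v-70,u+60,min(v+50,235)),50);bl.sort(key=lambda t:-t[0]);print(bl[:3])
k=bl[0];i=l[int(k[2]),int(k[1])];c,_=cv2.findContours((l==i).astype(np.uint8),0,2)
q=cv2.boxPoints(cv2.minAreaRect(max(c,key=cv2.contourArea)))
print(q.round(1).tolist(),[onz(f,*p,.109).round(4).tolist() for p in q])
E
```

```text
[0.47597107 0.36717848 0.24402219] [ 0.39275445 -0.9196427   0.00111409]
320 193
[(np.int32(1317), np.float64(321.9), np.float64(188.1), [310, 161, 25, 56])]
[[310.0, 161.0], [334.0, 161.0], [334.0, 216.0], [310.0, 216.0]] [[0.5007, 0.3891, 0.109], [0.5094, 0.3685, 0.109], [0.4599, 0.3468, 0.109], [0.4507, 0.3684, 0.109]]
```

View pics/w5.png

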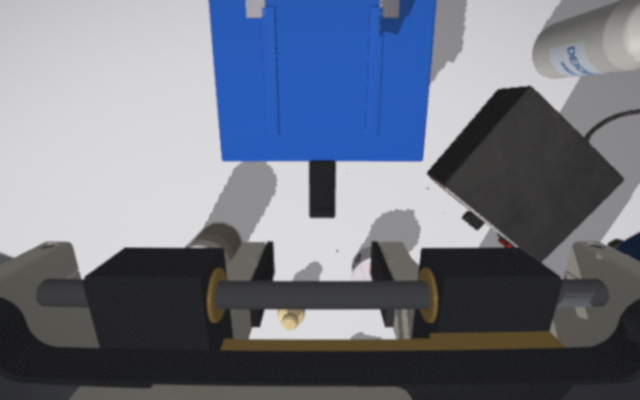

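Tab in view at (322,188), aligned with the tool and between the fingers; measured centre (0.480,0.368) agrees with the lid corners. Descend and grip.

send_rows:
  motion:
    - [0, 0.05, -1, 0]
    - [0, 0.05, -3, 0]
    - [0, 0.05, -5.5, 0]
    - [0, 0.05, -8, 0]
    - [0, 0.05, -10.5, 0]
    - [0, 0.05, -12.5, 0]
    - [0, 0.05, -14, 0]
    - [0, 0.05, -14.8, 0]
    - [0, 0.05, -15.1, 0]
    - [0, 0.05, -15.1, 0]
    - [0, 0.05, -15.1, 0]

```text
clock: 10.25
tcp_pos: [0.4762, 0.368, 0.0943]
ee_rot: [1.458, 1.569, 0.292]
ft_force: [0.0, -0.4, -0.7]
grip_width: 0.602
```

send_rows:
  motion:
    - [0, 0, 0, 0]
    - [0, 0, 0, 0]
    - [0, 0, 0, 0]
    - [0, 0, 0, 0]
    - [0, 0, 0, 0]
    - [0, 0, 0, 0]
    - [0, 0, 0, 0]
    - [0, 0, 0, 0]
    - [0, 0, 0, 0]
  fingers: 1
  force: 20

```text
clock: 11.0
tcp_pos: [0.4765, 0.3674, 0.0947]
ee_rot: [1.118, 1.568, -0.049]
ft_force: [3.2, -4.6, 4.4]
grip_width: 0.297
```

send_rows:
  motion:
    - [0, 0, 0.5, 0]
    - [0.05, 0.02, 1.4, 0]
    - [0.15, 0.06, 2.3, 0]
    - [0.3, 0.12, 3.2, 0]
    - [0.43, 0.18, 4.1, 0]
    - [0.63, 0.27, 5, 0]
    - [0.75, 0.32, 5.44, 0]
    - [0.75, 0.32, 5.44, 0]
    - [0.75, 0.32, 5.44, 0]

```text
clock: 11.75
tcp_pos: [0.484, 0.3706, 0.1492]
ee_rot: [1.265, 1.568, 0.098]
ft_force: [1.2, -2.7, -1.6]
grip_width: 0.294
```

```bash
python3 - <<'E'
from m import *
g=grab('scene','s6.png');s=ctrl.get_state();print(s['tcp_pos'],s['ft_force'],s['torque'])
u,v=map(int,proj(g,(.53,.39,.15)));
cv2.imwrite('pics/s6.png',cv2.resize(cv2.cvtColor(g['frame'][v-80:v+80,u-100:u+100],4),None,fx=4,fy=4/1.1,interpolation=cv2.INTER_CUBIC))
E
```

```text
[0.4839316  0.37052508 0.14890751] [ 1.7153638  -2.31311738 -1.67283675] [-0.84448847 -0.52031158 -0.00970363]
```

View pics/s6.png

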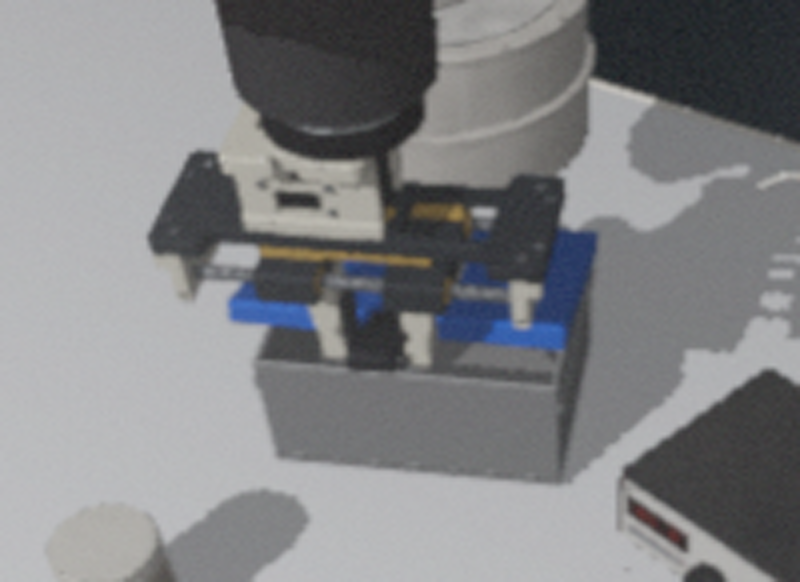

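The lid is rising with the tab in the fingers. Carry on along the arc.

send_rows:
  motion:
    - [0.1, 0.05, 0.4, 0]
    - [0.27, 0.11, 0.87, 0]
    - [0.58, 0.25, 1.73, 0]
    - [0.93, 0.4, 2.56, 0]
    - [1.31, 0.56, 3.38, 0]
    - [1.74, 0.74, 4.18, 0]
    - [2.2, 0.94, 4.95, 0]
    - [2.69, 1.15, 5.7, 0]
    - [3.22, 1.38, 6.41, 0]
    - [3.67, 1.57, 6.95, 0]
    - [4.02, 1.72, 7.35, 0]
    - [4.02, 1.72, 7.35, 0]
    - [4.02, 1.72, 7.35, 0]
    - [4.02, 1.72, 7.35, 0]
    - [4.02, 1.72, 7.35, 0]
    - [4.02, 1.72, 7.35, 0]
    - [4.02, 1.72, 7.35, 0]
    - [4.02, 1.72, 7.35, 0]

```text
clock: 13.3
tcp_pos: [0.524, 0.3875, 0.2225]
ee_rot: [1.053, 1.569, -0.114]
ft_force: [-2.5, -4.2, 2.1]
grip_width: 0.293
```

```bash
python3 - <<'E'
from m import *
g=grab('scene','s7.png');s=ctrl.get_state();print(s['tcp_pos'],s['ft_force'],s['torque'],s['grip_width'],abs(s['qvel']).max())
grab('top','t7.png')
# lid angle from the tool: tab centre is ~8-10 mm above the TCP, hinge from tab
H=np.array([.4793,.368])+.181*np.array([.919,.394]);d=np.linalg.norm(H-s['tcp_pos'][:2])
print('H',H,'angle',[np.arctan2(s['tcp_pos'][2]+o-.103,d) for o in(.005,.009,.013)])
u,v=map(int,proj(g,(.5,.34,.13)))
a=g['frame'][v-110:v+110,u-130:u+130]
cv2.imwrite('pics/s7.png',cv2.resize(cv2.cvtColor(a,4),None,fx=2.7,fy=2.7,interpolation=cv2.INTER_CUBIC)); print('off',u-130,v-110,a.shape)
E
```

```text
[0.52397303 0.3875502  0.22250502] [-2.21653749 -4.48192213  2.82465759] [-1.55983228  0.69257954  0.02039594] 0.29623908031564616 0.0014496426019640842
H [0.645639 0.439314] angle [np.float64(0.7553560731511105), np.float64(0.7711508764523456), np.float64(0.7864752285453765)]
off 159 49 (220, 260, 3)
```

View pics/s7.png

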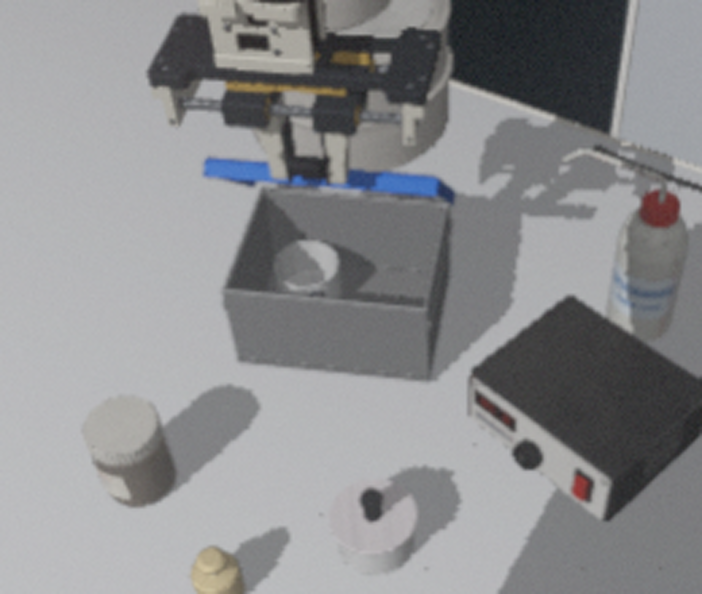

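The lid stands open with the tab in the fingers; cover, jar and weight look undisturbed. Independent check of the lid's angle from its right front corner, crop (440,185) = px (322,117.5).

```bash
python3 - <<'E'
from m import *
g=grab('scene');ex=np.array([.919,.394,0]);ey=np.array([-.394,.919,0]);H=np.array([.6456,.4393,.103])
for n,c,w in(('right',(437,180),-.091),('left',(206,160),.091)):
    o,d=ray(g,159+c[0]/2.7,49+c[1]/2.7);t=(w-(o-H)@ey)/(d@ey);p=o+t*d-H
    print(n,-p@ex,p[2],np.hypot(p@ex,p[2]),np.arctan2(p[2],-p@ex))
s=ctrl.get_state();print(s['qvel'].round(4),s['ft_force'],s['tcp_pos'])
E
```

```text
right 0.08605813435457041 0.08458132491103741 0.12066483751406526 0.7767438194383033
left 0.11340581678356129 0.10881592638575042 0.1571680155614867 0.7647465484793337
[ 0.0001  0.001  -0.0002 -0.0018  0.0002  0.0005] [-1.72392631 -3.94541371  3.29623374] [0.52397384 0.38757778 0.22253654]
```

```bash
python3 -c "
from bench import ctrl
print(ctrl.sign_off())"
```

```text
the job is handed in; nothing more can be done
None
```

The cover is on the soil tin and let go. The robot is holding the lid of the moist-storage box at about 45 degrees by its tab. I handed the job in at about 13.5 s on the robot's clock, and the sign-off reports no verdict.

- **Cover:** on release the tool was at 50.6 mm, the height expected for a seated cover. In the wrist and scene pictures after release it looks level and centred. I judged that by eye and did not measure the offset or tilt.
- **Lid angle:** the tool position gives about 0.77 rad (0.755 to 0.786, depending on how high the tab sits in the fingers). The lid's front corners in the scene picture give 0.765 (left) and 0.777 (right).
- **Disagreement:** the right corner came out at a radius of 0.121 m from the hinge, where about 0.153 m is expected. That view is nearly edge-on, so I relied on the left corner (0.157 m) and the tool position.
- **Stillness:** joint speeds were under 0.002 rad/s at the last check, and the grip opening was about 26 mm, the tab's width.
- **Jar and brass weight:** I did not touch them, and the last picture shows both standing. I did not measure their positions again.

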